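# Seat a door rail on the bench dogs and snug the hold-down clamp

## Task

Slide the walnut door rail back until its far long edge sits snug against both bench dogs, then turn the hold-down clamp's T-bar clockwise until the pad meets the wood, and snug it by feel to about 55 N under the pad: firmly held, not cranked down hard enough to dent it. Push the rail gently, leave the other things on the bench alone, and let go of the clamp when the rail is held.

Things in the scene. Friction and masses are not known exactly. Their poses are not given: they have to be found in the camera images.
- clamping_board: birch-ply clamping board, 390 x 600 x 19 mm, fixed flat on the bench. Two round aluminium bench dogs (20 mm diameter, standing 20 mm proud) are fixed in it. Origin: on its underside, midway between the dogs. Its x axis is the way the rail must slide, away from the robot; its y axis runs through both dogs, at y = +96 and -96 mm
- dog_left (a point): axis of the left (+y) bench dog, 12 mm above the clamping board's top
- dog_right (a point): axis of the right (-y) bench dog, 12 mm above the clamping board's top
- rail: dark walnut door rail, loose and flat on the clamping board on the robot's side of the dogs: 140 mm (x) x 300 mm (y) x about 25 mm thick, 0.5 to 0.85 kg, friction about 0.6. Origin: centre of its underside; +x points to the far long edge that must sit against the dogs; each dog's axis is then 80 mm from the origin along x. Starts 15 to 40 mm short of the dogs, up to 0.1 rad askew
- clamp: blue cast hold-down clamp: a fixed steel column (20 mm diameter, 147 mm tall) in a hole of the clamping board 96 mm beyond the line of the dogs; its arm (top 126 mm above the origin) reaches 130 mm over the rail to a vertical screw. Origin: on the column's axis, within 1.5 mm of the clamping board's top; the arm points along -x, swung up to 0.25 rad either way
- clamp_handle (a joint): screw angle, rad; grows clockwise seen from above: bar and pad sink 4 mm a turn. Starts at 6 to 10; snug comes 0.8 to 2.5 turns on. Turning it free takes 0.065 N m; once the pad bears, 0.003 N m (a sixth more or less) more per newton under it: 0.23 N m at 55 N, 6 N square on the bar 38 mm out, while it turns; it holds itself. It builds up softly: 12 and 22 N come about 2.2 and 1.5 rad before 55 N
- bar_mid (a point): middle of the steel T-bar, on the screw's axis, about 160 mm above the clamping board's top. The bar is level, 10 mm thick, 127 mm long over its end balls (15 mm), fixed through a hub of 22 mm diameter that reaches from 20 mm below to 12 mm above this point; the arm's top is at least 25 mm below the bar, and all is free above it
- bar_end (a point): centre of the ball at one end of the T-bar, 56 mm from bar_mid; the other end is straight across
- pad_face (a point): centre of the underside of the pad, on the screw's axis; 132 mm below bar_mid while it hangs free. It starts 1 to 7 mm above the rail's top
- clamp_pad: the clamp's swivel pad, orange, 32 mm in diameter, not turning with the screw; it has a little up-and-down play on the screw's tip, so the load comes only some part of a turn after it touches. Origin: centre of its underside
- glue_bottle: white glue bottle with orange cap, 60 mm in diameter, 165 mm tall, standing on the clamping board at its left side. Leave alone. Origin: centre of its underside
- tape_measure: yellow tape measure, about 75 x 35 x 66 mm, standing on the clamping board at its right side. Leave alone. Origin: centre of its underside
- mallet: wooden mallet, 290 mm long, lying on the bench to the right. Leave alone. Origin: under the middle of its handle
- screwdriver: screwdriver, 200 mm long, lying on the bench to the left. Leave alone. Origin: under its middle
Mind the look-alikes: they are no part of the job. What is meant by the clamp is not red, and is the smaller of those in its own colour.

How it is judged:
On the way, in this order (a step that is already met when the one before it is completed fails the run):
1. the rail's far edge sits against both dogs, the clamp not yet bearing on it (x of each of dog_left, dog_right in the frame of rail below 0.0815 m and y of dog_left in the frame of rail below 0.148 m and y of dog_right in the frame of rail above -0.148 m and contact force between clamp_pad and rail below 2 N), for 0.2 s.
2. the pad bears on the rail, which still sits against both dogs (x of each of dog_left, dog_right in the frame of rail below 0.0815 m and y of dog_left in the frame of rail below 0.148 m and y of dog_right in the frame of rail above -0.148 m and contact force between clamp_pad and rail above 8 N), for 0.1 s.
At the end, for the whole second after the job is handed in: The rail lies flat and at rest with its far edge within 1.5 mm of both bench dogs, held by the clamp with 38 to 80 N under the pad, and the gripper has let go of the clamp (x of each of dog_left, dog_right in the frame of rail below 0.0815 m and y of dog_left in the frame of rail below 0.148 m and y of dog_right in the frame of rail above -0.148 m and contact force between clamp_pad and rail between 38 and 80 N and linear speed of rail below 0.005 m/s and angle between rail's own z axis and vertical below 0.03 rad and contact force between the fingers and clamp below 0.5 N); the robot touches nothing.
It fails at once if the pad is cranked down on the rail with more than 95 N (it dents) (contact force between clamp_pad and rail above 95 N).
It fails at once if the rail is pushed with more than 35 N (contact force between the fingers and rail above 35 N).
It fails at once if a bystander is moved by more than 10 mm (distance of any of glue_bottle, tape_measure, mallet, screwdriver from where it was at the start of the episode above 0.01 m).
It also fails if it takes over 70 s, if anything falls off the work surface, if the arm or the gripper's body presses on something with over 40 N, if the wrist force passes 120 N, or if a joint passes its speed limit or range.

## Robot

A 7-joint arm with a two-finger parallel gripper is mounted at the origin on the work surface. World frame = base frame: x ahead of the robot, y to its left, z up, the work surface at z = 0. Lengths are in m, angles in rad, forces in N, time in s.
With the tool pointing down it reaches from about 0.425 to 0.875 m from the base axis. Payload 4.7 kg.
Tool frame: the origin (TCP) lies at the very end of the fingers, on their centre line; the grasp point (between the pads) lies 19 mm behind it; z points along the fingers, y is the line along which they close (so a half turn about z gives the same grasp; the last joint's range is limited). The gripper opens to 87 mm and grips with 3 to 60 N. Pads are 19 mm wide; open, the fingers measure 117 mm over their backs; the gripper's body (75 mm by 190 mm) begins 51 mm behind the grasp point.
Start: joints at [1.313, 0.321, -0.07, 1.45, 0.023, 1.371, -0.057], TCP at [0.174, -0.626, 0.223] pointing down, gripper open.
Joint ranges: [-2.86, 2.86], [-0.3, 2.09], [-1.38, 1.24], [0.06, 2.45], [-1.56, 4.7], [0.09, 2.05], [-2.69, 2.69]. Speed limits (rad/s): [2.57, 2.57, 3.14, 3.14, 3.14, 3.14, 3.14].

## Interface

Orientations are given as a 3x3 rotation matrix whose columns are the frame's x, y, z axes.
In Python, from bench import env gives the robot as it stands. The module is installed in compiled form; this text tells all that it offers.
- The arm moves only by the tool step_arm, never from a script. Its argument "steps" is a list that holds one entry, the list of rows, each a list of 6 numbers: the shift along the tool's x, y, z in m, then the turn, a rotation vector about the tool's x, y, z in units of 5 degrees (1.0 is 5 degrees). A call has 1 to 20 rows; each row shifts and turns the commanded pose from where the row before left it, along the tool's axes as they then stand; what a row does not reach is not made up. A row lasts 1/8 s, in which the tool goes at most 62.5 mm and 10.7 degrees, less where a joint would pass 70% of its speed; a pose out of reach is approached as far as the arm can. A call with a gripper value outside its range is refused whole. "jaw" is the opening, from 0 (shut) to 1 (fully open), set as the call begins (left out, the last holds). The fingers move at their own pace and stop on an object; the grip force is fixed at half the most. Time passes only in rows, so rows that do not move let the fingers close. It gives the time, the measured TCP pose, the force, the opening and the grip force at its end, in the units of the state.
- env.state(): the state, without advancing time (a new reading comes with each control period).
- env.capture(name): name is "side" or "top"; returns (picture, depth): 420x560x3 uint8, red, green, blue; 420x560 float32, m along the optical axis (not along the pixel's ray), 0 where there is no reading.
- env.get_calibration(name): a dict with "intrinsics" (3x3 intrinsics, pixels), "k1" (the pictures are not rectified: a ray, as slopes to the right and down, at radius r is drawn at 1 + k1 r^2 times it, then the intrinsics apply), "rvec" (rotation vector, rad) and "tvec" (3), from world to camera coordinates, as OpenCV has them. Camera axes: x right, y down, z forward; pixel columns grow to the right and rows downward; lengths in m; the calibration is good to about 2 mm. A picture is of the moment at which its call begins. get_calibration takes no time and is no camera call.
- env.hand_in(): hands the job in; it is judged then, once.
Trained networks look in the newest picture that a camera, given by its name, has taken for a name from the list of things; names that differ only in an ending like _2 or _b are one class to them, and where a whole thing is asked for, a point or a joint stands for the part that bears it (a point fixed in the world has none). Each returns a list of dicts, best first, with "confidence" (0 to 1); they miss things now and then, are a little off and sometimes report something else, mostly with a low value. They report only what shows in the picture. A call takes as long as a camera call. They do not tell look-alikes from the thing itself.
- env.spot_in(camera, thing): "box" ([centre column, centre row, width, height] in pixels, round what is visible of it).
- env.pinpoint(camera, thing): "location" ([column, row] in pixels: a listed point, or the origin of a listed thing).
The state is a dict: "time_s": time; "joint_pos": joint angles; "joint_vel": joint speeds; "tau": joint torques, N m; "tool_pos": TCP position; "ee_rot": TCP orientation; "force": force on the tool from outside, world axes, zero at the start; "ft_torque": the same for the moment, N m; "opening": finger opening in m; "grip_force": force on a finger pad.
Only numpy, scipy, OpenCV 4.12 (cv2) and the standard library are available. Lean on these libraries where they do the work, as an engineer would, in place of code of your own. Each camera call takes 0.05 s, during which the arm holds its last target. There are 200 camera calls.

## Working session

There is one attempt and no reset: what is moved stays moved. The work goes in short steps, Python scripts to look and compute and a tool call to move; the robot and the scene stay as the last step left them, time stands still between calls to the robot, and variables do not carry over. Pictures are saved under pics/ and viewed, at most 10 in all, crops included, and the job is handed in when it is done.

Besides the shell and the picture viewer there is one more tool, called after ">>>" as a command line: name --argument value ..., lists and objects as JSON in quotes. step_arm: Moves the arm, as the interface text tells. Its arguments: {"type":"object","properties":{"steps":{"type":"array"},"jaw":{"type":"number"}},"required":["steps"]}

```bash
mkdir -p pics
cat > h.py <<'E'
import numpy as np, cv2
from bench import env
def cal(n):
    c=env.get_calibration(n); K=np.array(c["intrinsics"],float); R=cv2.Rodrigues(np.array(c["rvec"],float))[0]
    return K,float(c["k1"]),R,np.array(c["tvec"],float).ravel()
def ray(n,px):
    K,k1,R,t=cal(n); p=cv2.undistortPoints(np.array([[px]],float),K,np.array([k1,0,0,0.]))[0,0]
    return -R.T@t, R.T@np.array([p[0],p[1],1.])
def at_z(n,px,z):
    o,d=ray(n,px); return o+d*(z-o[2])/d[2]
def proj(n,P):
    K,k1,R,t=cal(n); return cv2.projectPoints(np.atleast_2d(np.array(P,float)),cv2.Rodrigues(R)[0],t,K,np.array([k1,0,0,0.]))[0][:,0]
def tri(ns,pxs):
    A=np.zeros((3,3));b=np.zeros(3)
    for n,p in zip(ns,pxs):
        o,d=ray(n,p);d/=np.linalg.norm(d);M=np.eye(3)-np.outer(d,d);A+=M;b+=M@o
    return np.linalg.solve(A,b)
def save(n,f):
    im,d=env.capture(n); cv2.imwrite("pics/"+f,im[:,:,::-1]); return im,d
def cloud(n,d):
    K,k1,R,t=cal(n); v,u=np.mgrid[:d.shape[0],:d.shape[1]]
    p=cv2.undistortPoints(np.stack([u,v],-1).reshape(-1,1,2).astype(float),K,np.array([k1,0,0,0.]))[:,0]
    z=d.reshape(-1,1); return ((np.c_[p,np.ones(len(p))]*z-t)@R).reshape(*d.shape,3)
E
python3 - <<'E'
from h import *
for n in("side","top"):
    im,d=save(n,n+"0.png"); print(n,"cam",ray(n,(280,210))[0].round(3))
    for th in("dog_left","dog_right","rail","clamp","clamp_pad","bar_mid","bar_end","pad_face","clamping_board","glue_bottle","tape_measure"):
        print(th,[(np.round(r["location"]).tolist(),round(r["confidence"],2)) for r in env.pinpoint(n,th)[:4]])
s=env.state();print(s["time_s"],s["tool_pos"],s["ee_rot"],s["opening"])
E
```

```text
side cam [-0.148  0.776  1.356]
dog_left []
dog_right []
rail [([303.0, 254.0], 0.67), ([256.0, 251.0], 0.35)]
clamp [([254.0, 222.0], 0.94), ([346.0, 148.0], 0.85), ([146.0, 297.0], 0.6), ([237.0, 346.0], 0.44)]
clamp_pad [([282.0, 239.0], 0.64), ([372.0, 161.0], 0.54), ([155.0, 324.0], 0.47)]
bar_mid [([381.0, 126.0], 0.77), ([279.0, 210.0], 0.73), ([144.0, 300.0], 0.62)]
bar_end [([366.0, 118.0], 0.68), ([275.0, 198.0], 0.51), ([138.0, 288.0], 0.5)]
pad_face [([374.0, 167.0], 0.54), ([278.0, 239.0], 0.48), ([155.0, 326.0], 0.39)]
clamping_board [([276.0, 238.0], 0.97)]
glue_bottle [([242.0, 290.0], 0.81)]
tape_measure [([331.0, 210.0], 0.79)]
top cam [0.227 0.025 1.848]
dog_left [([250.0, 214.0], 0.93), ([340.0, 222.0], 0.4)]
dog_right [([304.0, 211.0], 0.58)]
rail [([279.0, 244.0], 0.74)]
clamp [([274.0, 193.0], 0.77), ([147.0, 189.0], 0.75)]
clamp_pad [([271.0, 220.0], 0.53), ([408.0, 213.0], 0.43), ([139.0, 220.0], 0.36)]
bar_mid [([269.0, 219.0], 0.74), ([422.0, 201.0], 0.72), ([129.0, 212.0], 0.7), ([267.0, 211.0], 0.55)]
bar_end [([131.0, 196.0], 0.71), ([425.0, 176.0], 0.69), ([212.0, 239.0], 0.53), ([279.0, 199.0], 0.46)]
pad_face [([411.0, 213.0], 0.4), ([136.0, 219.0], 0.4), ([268.0, 220.0], 0.38), ([306.0, 213.0], 0.15)]
clamping_board [([274.0, 215.0], 0.9), ([268.0, 219.0], 0.16)]
glue_bottle [([211.0, 240.0], 0.8)]
tape_measure [([341.0, 223.0], 0.58), ([278.0, 198.0], 0.43)]
1.2 [ 0.17444625 -0.62617577  0.22260927] [[ 9.63306850e-01  2.68402516e-01 -4.24182839e-05]
 [ 2.68402510e-01 -9.63306847e-01 -1.09789744e-04]
 [-7.03296668e-05  9.43760388e-05 -9.99999993e-01]] 0.08692151849831871
```

View pics/side0.png

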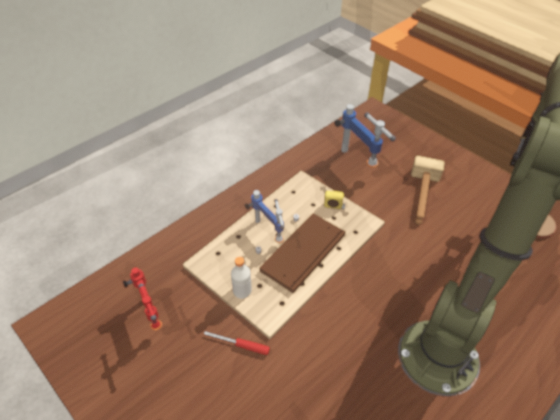

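View pics/top0.png

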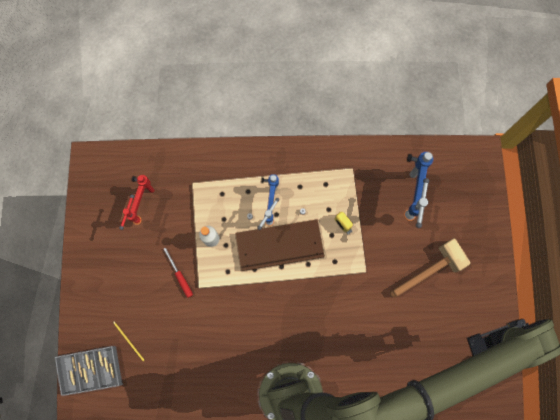

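The clamp in question is the small blue one mid-board: bar near (269,212) in top and (279,210) in side. The rail is at (279,244) in top, the dogs are at (250,216) and (303,211), the bottle at (210,238) and the tape at (344,222). Next I'll measure these.

Run:
```python
from h import *
for px in((250,215),(303.5,211)): print("dog",at_z("top",px,0.037).round(4))
P={}
for n in("top","side"):
    im,d=env.capture(n); C=cloud(n,d); i=im.astype(int)
    z=C[...,2]
    if n=="top":
        hsv=cv2.cvtColor(im,cv2.COLOR_RGB2HSV)
        m=np.zeros(z.shape,bool); m[205:285,225:335]=True
        rail=m&(hsv[...,2]<105)&(hsv[...,0]<20)&(hsv[...,1]>80)
        rail=cv2.morphologyEx(rail.astype(np.uint8),cv2.MORPH_OPEN,np.ones((5,5)))
        k,l,st,_=cv2.connectedComponentsWithStats(rail); j=1+st[1:,4].argmax(); rm=l==j
        print("rail z",np.percentile(z[rm],[5,50,95]).round(4), rm.sum())
        cn=max(cv2.findContours(rm.astype(np.uint8),0,1)[0],key=cv2.contourArea)
        pts=np.array([at_z("top",p[0],0.044)[:2] for p in cn])
        r=cv2.minAreaRect((pts*1000).astype(np.float32));print("rail rect",r, cv2.boxPoints(r).round(0).tolist())
        b=(z>-.01)&(hsv[...,2]>150)&(hsv[...,0]<30)&(hsv[...,1]>40); b[:,:180]=0;b[:,380:]=0;b[:150]=0;b[300:]=0
        b=cv2.morphologyEx(b.astype(np.uint8),cv2.MORPH_OPEN,np.ones((5,5)))
        cn=max(cv2.findContours(b,0,1)[0],key=cv2.contourArea);pts=np.array([at_z("top",p[0],0.019)[:2] for p in cn])
        print("board",cv2.minAreaRect((cv2.convexHull((pts*1000).astype(np.float32)))))
    # elevated clamp points
    m=(z>0.165)&(z<.21)&(C[...,0]>.4)&(C[...,0]<.75)&(abs(C[...,1])<.2)
    q=C[m]; print(n,"hi pts",len(q)); 
    if len(q)>3: print(q.mean(0).round(4), q.min(0).round(3),q.max(0).round(3))
    a=(slice(170,260),slice(215,335)) if n=="top" else (slice(175,265),slice(225,345))
    P[n]=cv2.resize(im[a],None,fx=6.6,fy=6.6,interpolation=cv2.INTER_CUBIC)[:,:,::-1]
    cv2.imwrite(f"pics/{n}_crop.png",P[n])
```

```text
dog [0.633  0.1377 0.037 ]
dog [ 0.6447 -0.0556  0.037 ]
rail z [0.0366 0.0441 0.0518] 3115
rail rect ((519.3577880859375, 33.300132751464844), (142.31202697753906, 293.6388244628906), 8.7950439453125) [[427.0, 168.0], [471.0, -123.0], [612.0, -101.0], [567.0, 189.0]]
board ((593.6476440429688, 40.593902587890625), (392.9315185546875, 601.62890625), 4.571792125701904)
top hi pts 153
[0.6179 0.068  0.1844] [0.552 0.035 0.165] [0.741 0.106 0.198]
side hi pts 142
[0.6063 0.0701 0.1827] [0.546 0.029 0.166] [0.738 0.107 0.194]
```

View pics/top_crop.png

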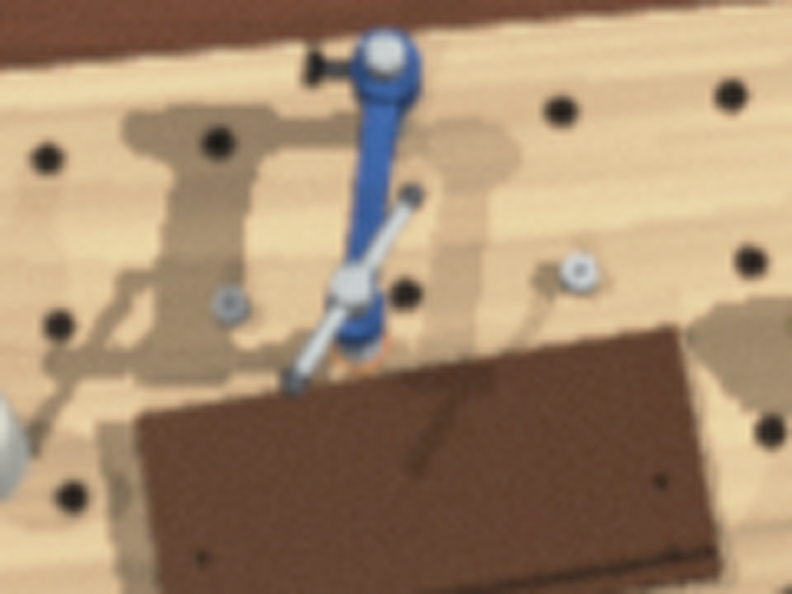

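View pics/side_crop.png

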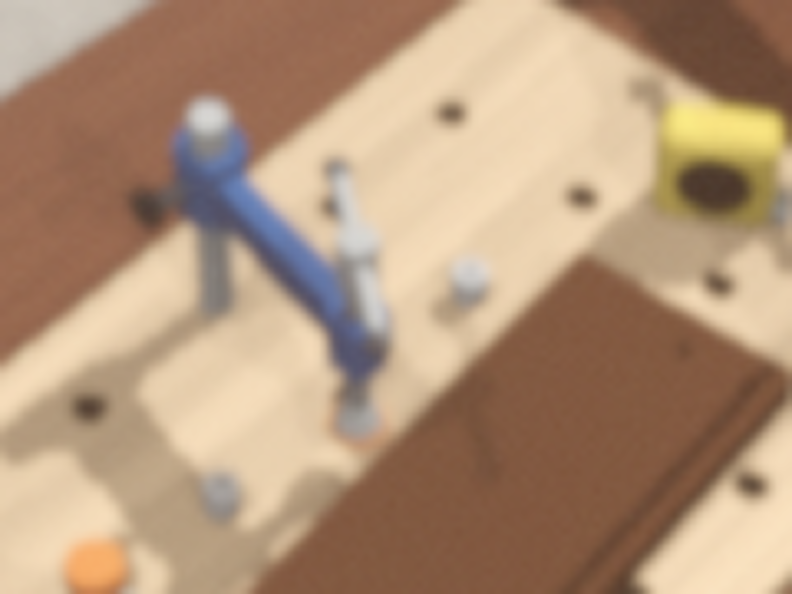

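Crops: the bar runs from about (277.4,199.2) to (259.4,227.7) in top, with the hub at (268.2,213.4). In side it runs from (276.1,199.7) to (281.8,226.5). The rail's far corners are at (235.9,232.9) and (317.7,219.5) in top.

Run:
```python
from h import *
o=-0.4
f=lambda x,y:(x+o,y+o)
dl=at_z("top",f(249.8,216.2),.039);dr=at_z("top",f(302.9,211.2),.039)
v=dl-dr; print("dogs",dl.round(4),dr.round(4),np.linalg.norm(v),"yaw deg",np.degrees(np.arctan2(-v[0],v[1])))
c=[at_z("top",f(*p),.044) for p in((235.9,232.9),(317.7,219.5),(323.8,257.1))]
w=c[0]-c[1];a=np.arctan2(-w[0],w[1]);print("rail far corners",np.round(c,4).tolist(),np.linalg.norm(w),"yaw",np.degrees(a))
u=np.array([np.cos(a),np.sin(a)]);m=(c[0]+c[1])[:2]/2;print("origin",m-.07*u,"near mid",m-.14*u)
for nm,p,q in(("mid",(268.3,213.4),(279.1,212.5)),("e1",(277.4,199.2),(276.1,199.7)),("e2",(259.4,227.7),(281.8,226.5))):
    print(nm,tri(("top","side"),(f(*p),f(*q))).round(4))
b=(at_z("top",f(277.4,199.2),.178)-at_z("top",f(259.4,227.7),.178));print("bar dir deg",np.degrees(np.arctan2(b[1],b[0])),np.linalg.norm(b), at_z("top",f(268.4,213.45),.179))
```

```text
dogs [0.6296 0.1397 0.039 ] [ 0.6451 -0.052   0.039 ] 0.19229459706739652 yaw deg 4.609838689707765
rail far corners [[0.5682, 0.1892, 0.044], [0.6126, -0.1041, 0.044], [0.4763, -0.1218, 0.044]] 0.2967065815579001 yaw 8.59604010009848
origin [0.5211637  0.03209287] near mid [0.45195003 0.02163018]
mid [0.6044 0.0685 0.1871]
e1 [0.6521 0.0374 0.1863]
e2 [0.5583 0.099  0.183 ]
bar dir deg -32.27678145281753 0.11393093797005076 [0.6068242  0.06885811 0.179     ]
```

>>> step_arm --steps '[[[0, 0, 0, 0, 0, 0]]]' --jaw 1

```text
time_s: 1.42
tool_pos: [0.1745, -0.6262, 0.2226]
ee_rot: [[0.963, 0.269, -0.0], [0.269, -0.963, -0.0], [-0.0, 0.0, -1.0]]
force: [0.9, -0.5, 0.1]
opening: 0.0875
grip_force: 0.0
```

>>> step_arm --steps '[[[0.0376, -0.0329, 0, 0, 0, 0], [0.0376, -0.0329, 0, 0, 0, 0], [0.0376, -0.0329, 0, 0, 0, 0], [0.0376, -0.0329, 0, 0, 0, 0], [0.0376, -0.0329, 0, 0, 0, 0], [0.0376, -0.0329, 0, 0, 0, 0], [0.0376, -0.0329, 0, 0, 0, 0], [0.0376, -0.0329, 0, 0, 0, 0], [0.0376, -0.0329, 0, 0, 0, 0], [0.0144, -0.0516, 0, 0, 0, 0], [0.0144, -0.0516, 0, 0, 0, 0], [0.0144, -0.0516, 0, 0, 0, 0], [0.0144, -0.0516, 0, 0, 0, 0], [0.0144, -0.0516, 0, 0, 0, 0], [0, 0, 0, 0, 0, 1.1], [0, 0, 0, 0, 0, 1.1], [0, 0, 0, 0, 0, 0]]]'

```text
time_s: 3.55
tool_pos: [0.4211, 0.0178, 0.2227]
ee_rot: [[0.997, 0.081, 0.0], [0.081, -0.997, -0.001], [0.0, 0.001, -1.0]]
force: [-0.3, 0.8, -0.6]
opening: 0.0869
grip_force: 0.0
```

>>> step_arm --steps '[[[0, 0, 0.05, 0, 0, 0], [0, 0, 0.05, 0, 0, 0], [0, 0, 0.04, 0, 0, 0], [0, 0, 0.03, 0, 0, 0], [0, 0, 0.015, 0, 0, 0], [0, 0, 0.008, 0, 0, 0], [0, 0, 0, 0, 0, 0]]]'

```text
time_s: 4.42
tool_pos: [0.4214, 0.0177, 0.0298]
ee_rot: [[0.997, 0.08, 0.0], [0.08, -0.997, 0.0], [0.0, 0.0, -1.0]]
force: [-0.2, -0.3, 0.1]
opening: 0.087
grip_force: 0.0
```

Run:
```python
from h import *
s=env.state();print(s["tool_pos"],s["force"],s["ft_torque"])
im,d=env.capture("side")
cv2.imwrite("pics/s1.png",cv2.resize(im[175:325,200:400],None,fx=4,fy=4,interpolation=cv2.INTER_CUBIC)[:,:,::-1])
```

```text
[0.42142909 0.01774449 0.02982248] [-0.19007589 -0.27444497  0.13472241] [ 0.04282387 -0.02962698 -0.04158525]
```

View pics/s1.png

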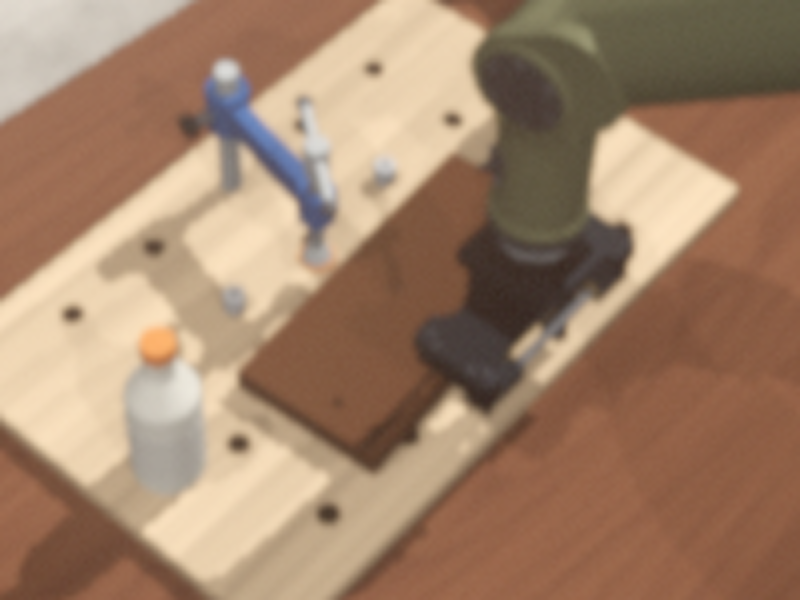

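The gripper straddles the rail's near edge at about (460,380) with a clear gap, and it is square to the board. Now pushing gently.

>>> step_arm --steps '[[[0.004, 0, 0, 0, 0, 0], [0.004, 0, 0, 0, 0, 0], [0.004, 0, 0, 0, 0, 0], [0.004, 0, 0, 0, 0, 0], [0.004, 0, 0, 0, 0, 0], [0.004, 0, 0, 0, 0, 0], [0.004, 0, 0, 0, 0, 0], [0.004, 0, 0, 0, 0, 0], [0.004, 0, 0, 0, 0, 0], [0.004, 0, 0, 0, 0, 0], [0.004, 0, 0, 0, 0, 0]]]'

```text
time_s: 5.85
tool_pos: [0.4607, 0.0221, 0.0285]
ee_rot: [[0.997, 0.082, -0.009], [0.082, -0.997, -0.0], [-0.009, -0.001, -1.0]]
force: [-9.7, 1.5, 7.1]
opening: 0.087
grip_force: 4.9
```

>>> step_arm --steps '[[[0.002, 0, 0, 0, 0, 0], [0.002, 0, 0, 0, 0, 0]]]'

```text
time_s: 6.1
tool_pos: [0.4647, 0.0225, 0.0284]
ee_rot: [[0.997, 0.082, -0.009], [0.082, -0.997, -0.0], [-0.009, -0.001, -1.0]]
force: [-11.1, 1.3, 9.3]
opening: 0.0871
grip_force: 5.4
```

>>> step_arm --steps '[[[0, 0, -0.0015, 0, 0, 0], [0.002, 0, 0, 0, 0, 0], [0.002, 0, 0, 0, 0, 0]]]'

```text
time_s: 6.48
tool_pos: [0.4722, 0.0217, 0.0305]
ee_rot: [[0.997, 0.079, -0.002], [0.079, -0.997, -0.0], [-0.002, 0.0, -1.0]]
force: [-3.5, -0.2, -3.1]
opening: 0.087
grip_force: 1.8
```

Run:
```python
from h import *
s=env.state();print(s["tool_pos"],s["force"],s["ft_torque"])
im,d=env.capture("top")
cv2.imwrite("pics/t2.png",cv2.resize(im[170:290,200:360],None,fx=5,fy=5,interpolation=cv2.INTER_CUBIC)[:,:,::-1])
```

```text
[0.47221796 0.02169003 0.03050338] [-3.5299974  -0.22407662 -3.08512388] [-0.01618583  0.81968181  0.02271393]
```

View pics/t2.png

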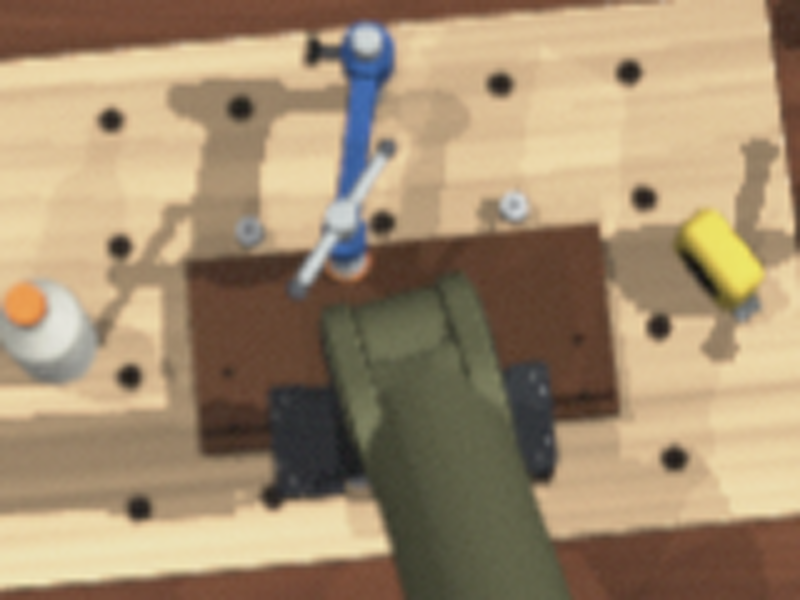

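The rail is now nearly parallel to the dog line, with its far edge at about (190,262)–(600,228). A small gap of a few mm remains at the dogs (250,232) and (513,207). Continuing in small bites.

>>> step_arm --steps '[[[0.002, 0, 0, 0, 0, 0], [0.002, 0, 0, 0, 0, 0]]]'

```text
time_s: 6.78
tool_pos: [0.477, 0.0221, 0.031]
ee_rot: [[0.997, 0.079, -0.0], [0.079, -0.997, -0.0], [-0.0, 0.0, -1.0]]
force: [-3.6, -0.7, -3.2]
opening: 0.0869
grip_force: 1.7
```

>>> step_arm --steps '[[[0.0015, 0, 0, 0, 0, 0], [0.0015, 0, 0, 0, 0, 0]]]'

```text
time_s: 7.02
tool_pos: [0.4799, 0.0224, 0.031]
ee_rot: [[0.997, 0.08, -0.0], [0.08, -0.997, -0.0], [-0.0, 0.0, -1.0]]
force: [-4.6, -0.9, -1.9]
opening: 0.0871
grip_force: 1.9
```

>>> step_arm --steps '[[[0.001, 0, 0, 0, 0, 0], [0.001, 0, 0, 0, 0, 0]]]'

```text
time_s: 7.28
tool_pos: [0.4807, 0.0225, 0.031]
ee_rot: [[0.997, 0.08, -0.003], [0.08, -0.997, -0.001], [-0.003, 0.0, -1.0]]
force: [-7.7, -0.8, 3.4]
opening: 0.087
grip_force: 4.3
```

>>> step_arm --steps '[[[0.001, 0, 0, 0, 0, 0], [0.001, 0, 0, 0, 0, 0]]]'

```text
time_s: 7.52
tool_pos: [0.4808, 0.0225, 0.031]
ee_rot: [[0.997, 0.08, -0.007], [0.08, -0.997, -0.002], [-0.007, 0.001, -1.0]]
force: [-14.8, -1.3, 10.2]
opening: 0.0869
grip_force: 7.2
```

>>> step_arm --steps '[[[0.001, 0, -0.0005, 0, 0, 0], [0, 0, 0, 0, 0, 0]]]'

```text
time_s: 7.78
tool_pos: [0.4808, 0.0225, 0.031]
ee_rot: [[0.997, 0.079, -0.009], [0.079, -0.997, -0.002], [-0.009, 0.001, -1.0]]
force: [-14.4, -0.6, 8.0]
opening: 0.0871
grip_force: 7.0
```

>>> step_arm --steps '[[[-0.003, 0, 0, 0, 0, 0], [-0.003, 0, 0, 0, 0, 0], [-0.01, 0, 0, 0, 0, 0], [-0.014, 0, 0, 0, 0, 0], [0, 0, -0.04, 0, 0, 0], [0, 0, -0.06, 0, 0, 0], [0, 0, -0.06, 0, 0, 0], [0, 0, -0.06, 0, 0, 0], [0, 0, -0.01, 0, 0, 0], [-0.01, 0.06, 0, 0, 0, 0], [0, 0.06, 0, 0, 0, 0], [0, 0.06, 0, 0, 0, 0], [0, 0.06, 0, 0, 0, 0], [0, 0, 0, 0, 0, 0]]]'

```text
time_s: 9.52
tool_pos: [0.4621, -0.2247, 0.2597]
ee_rot: [[0.997, 0.071, -0.002], [0.071, -0.997, 0.001], [-0.002, -0.001, -1.0]]
force: [-0.3, 0.9, 0.1]
opening: 0.0871
grip_force: 0.0
```

Run:
```python
from h import *
im,d=env.capture("top")
o=-0.4
hsv=cv2.cvtColor(im,cv2.COLOR_RGB2HSV)
# far edge crossings along each dog's board-x line, sub-pixel, at rail top height
u=np.array([.9968,.080]);v=np.array([-.080,.9968]);g=im.astype(float).sum(2)
for nm,dg in(("L",np.array([.6296,.1397])),("R",np.array([.6451,-.052]))):
  for dv in(-.025,-.018,.018,.025):
    s=np.arange(-.05,.03,.0005); P=np.array([[*(dg+dv*v+k*u),.044] for k in s]);px=proj("top",P)
    val=cv2.remap(g.astype(np.float32),px[:,0].astype(np.float32),px[:,1].astype(np.float32),1).ravel()
    j=np.argmax(np.diff(cv2.GaussianBlur(val.reshape(-1,1),(1,9),0).ravel()));print(nm,dv,"edge at",s[j]*1000,"mm from dog axis (want -10)")
for th in("dog_left","dog_right","bar_mid","bar_end","rail"):
    print(th,[(np.round(r["location"],1).tolist(),round(r["confidence"],2)) for r in env.pinpoint("top",th)[:4]])
cv2.imwrite("pics/t3.png",cv2.resize(im[180:270,220:340],None,fx=6.6,fy=6.6,interpolation=cv2.INTER_CUBIC)[:,:,::-1])
s=env.state();print(s["time_s"],s["tool_pos"],s["ft_torque"])
```

```text
L -0.025 edge at -9.999999999999968 mm from dog axis (want -10)
L -0.018 edge at -9.499999999999966 mm from dog axis (want -10)
L 0.018 edge at -9.499999999999966 mm from dog axis (want -10)
L 0.025 edge at -8.999999999999966 mm from dog axis (want -10)
R -0.025 edge at -9.999999999999968 mm from dog axis (want -10)
R -0.018 edge at -9.499999999999966 mm from dog axis (want -10)
R 0.018 edge at 5.500000000000046 mm from dog axis (want -10)
R 0.025 edge at -8.999999999999966 mm from dog axis (want -10)
dog_left [([248.7, 212.8], 0.7)]
dog_right [([269.8, 211.1], 0.48)]
bar_mid [([423.3, 203.8], 0.75), ([268.4, 210.9], 0.57), ([127.9, 212.3], 0.47)]
bar_end [([268.5, 221.0], 0.74), ([276.7, 199.8], 0.7), ([427.1, 177.6], 0.68), ([131.8, 197.0], 0.47)]
rail [([281.3, 231.0], 0.76), ([210.1, 239.4], 0.69)]
9.825 [ 0.46432047 -0.21777581  0.26162472] [ 0.0183317  -0.02301122 -0.02681826]
```

View pics/t3.png

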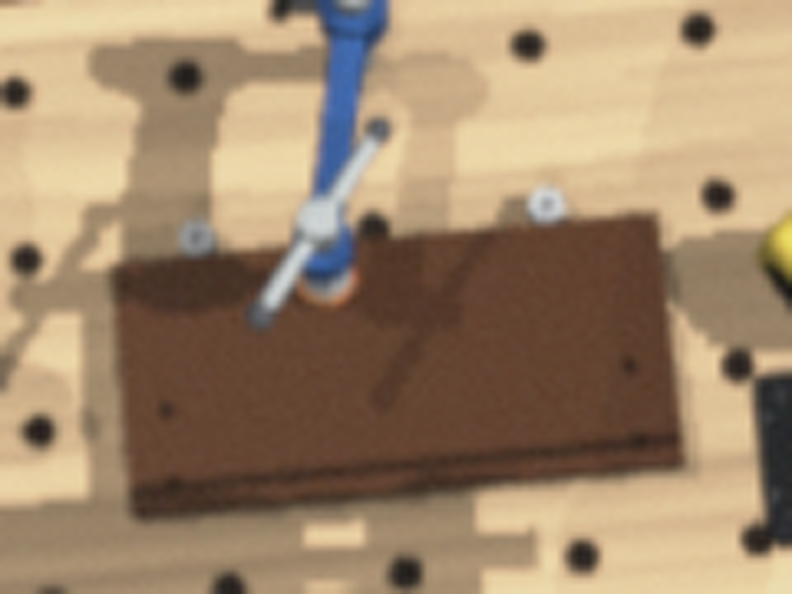

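Rail snug on both dogs (198,240)/(547,205), no visible gap. Hub at (318,222) in the crop, bar still 32° askew. Moving above the bar.

>>> step_arm --steps '[[[0.0268, -0.046, 0, 0, 0, 0], [0.0268, -0.046, 0, 0, 0, 0], [0.0268, -0.046, 0, 0, 0, 0], [0.0268, -0.046, 0, 0, 0, 0], [0.0268, -0.046, 0, 0, 0, 0], [0.0268, -0.046, 0, 0, 0, 0], [0, 0, 0, 0, 0, -2.08], [0, 0, 0, 0, 0, -2.08], [0, 0, 0, 0, 0, -2.08], [0, 0, 0, 0, 0, -2.08], [0, 0, 0, 0, 0, -2.08], [0, 0, 0, 0, 0, -2.08], [0, 0, 0, 0, 0, -2.08], [0, 0, 0, 0, 0, -2.08], [0, 0, 0, 0, 0, -2.08], [0, 0, 0, 0, 0, -2.08], [0, 0, 0, 0, 0, 0]]]' --jaw 0.65

```text
time_s: 11.95
tool_pos: [0.602, 0.0694, 0.2617]
ee_rot: [[-0.318, 0.948, 0.0], [0.948, 0.318, 0.0], [-0.0, 0.0, -1.0]]
force: [-0.8, 1.3, 0.1]
opening: 0.0566
grip_force: 0.0
```

```bash
cat > st.py <<'E'
from h import *
s=env.state();R=np.array(s["ee_rot"]);p=np.array(s["tool_pos"])
print(s["time_s"],"p",p.round(4),"yaw",np.degrees(np.arctan2(R[1,0],R[0,0])).round(1),"q",np.round(s["joint_pos"],2),"F",np.round(s["force"],2),"T",np.round(s["ft_torque"],3),s["opening"])
print("to hub in tool axes",(R.T@(np.array([.605,.069,.180])-p)).round(4))
E
python3 st.py
```

```text
11.95 p [0.602  0.0694 0.2617] yaw 108.6 q [ 0.68  0.39 -1.09  1.48  0.35  1.48 -0.09] F [-0.79  1.32  0.12] T [ 0.023 -0.154  0.058] 0.05656545290680272
to hub in tool axes [-0.0013  0.0027  0.0817]
```

>>> step_arm --steps '[[[-0.0013, 0.0027, 0.03, 0, 0, 0], [0, 0, 0.03, 0, 0, 0], [0, 0, 0.02, 0, 0, 0], [0, 0, 0.014, 0, 0, 0], [0, 0, 0, 0, 0, 1], [0, 0, 0, 0, 0, 1], [0, 0, 0, 0, 0, 1], [0, 0, 0, 0, 0, 1], [0, 0, 0, 0, 0, 1], [0, 0, 0, 0, 0, 1]]]'

```text
time_s: 13.2
tool_pos: [0.6057, 0.0681, 0.168]
ee_rot: [[0.202, 0.979, 0.001], [0.979, -0.202, -0.0], [-0.0, 0.001, -1.0]]
force: [-0.2, 0.6, -1.0]
opening: 0.0566
grip_force: 1.0
```

```bash
python3 st.py
```

```text
13.2 p [0.6057 0.0681 0.168 ] yaw 78.4 q [ 0.59  0.42 -0.95  1.6   0.35  1.3  -0.61] F [-0.17  0.59 -0.98] T [-0.126 -0.101  0.045] 0.05661511791210994
to hub in tool axes [ 0.0008 -0.0009 -0.012 ]
```

>>> step_arm --steps '[[[0, 0, 0.0001, 0, 0, 2], [0, 0, 0.0001, 0, 0, 2], [0, 0, 0.0001, 0, 0, 2], [0, 0, 0.0001, 0, 0, 2], [0, 0, 0.0001, 0, 0, 2], [0, 0, 0.0001, 0, 0, 2]]]'

```text
time_s: 13.95
tool_pos: [0.6067, 0.0688, 0.1676]
ee_rot: [[0.95, 0.313, 0.004], [0.313, -0.95, 0.001], [0.004, 0.0, -1.0]]
force: [3.2, 0.5, -2.0]
opening: 0.0564
grip_force: 1.2
```

```bash
cat >> st.py <<'E'
im,d=env.capture("top");env.capture("side")
for n in("top","side"):
    for th in("bar_mid","bar_end"): print(n,th,[(np.round(r["location"],1).tolist(),round(r["confidence"],2)) for r in env.pinpoint(n,th)[:4]])
E
python3 st.py; sed -i '5,$d' st.py
```

```text
13.95 p [0.6067 0.0688 0.1676] yaw 18.2 q [ 0.46  0.36 -0.76  1.61  0.26  1.27 -1.6 ] F [ 3.22  0.49 -2.03] T [ 0.244 -0.546  0.05 ] 0.0564423245915716
to hub in tool axes [-0.0016 -0.0007 -0.0124]
top bar_mid [([423.7, 204.1], 0.52), ([129.2, 213.8], 0.5), ([178.3, 266.7], 0.35)]
top bar_end [([424.7, 179.5], 0.71), ([133.4, 196.1], 0.5), ([417.9, 279.7], 0.23)]
side bar_mid [([282.0, 209.6], 0.64), ([146.2, 297.9], 0.58)]
side bar_end [([295.6, 203.1], 0.52), ([138.6, 286.5], 0.52), ([297.0, 244.9], 0.49)]
```

>>> step_arm --steps '[[[0.001, 0, 0.0001, 0, 0, 2], [0, 0, 0.0001, 0, 0, 2], [0, 0, 0.0001, 0, 0, 2], [0, 0, 0.0001, 0, 0, 2], [0, 0, 0.0001, 0, 0, 2]]]'

```text
time_s: 14.88
tool_pos: [0.607, 0.0676, 0.1668]
ee_rot: [[0.851, -0.525, 0.002], [-0.525, -0.851, -0.001], [0.002, -0.0, -1.0]]
force: [3.1, -0.7, -0.1]
opening: 0.0566
grip_force: 1.0
```

```bash
python3 st.py
```

```text
14.875 p [0.607  0.0676 0.1668] yaw -31.7 q [ 0.35  0.33 -0.62  1.61  0.2   1.26 -2.43] F [ 3.11 -0.68 -0.09] T [-0.101 -0.558  0.035] 0.056621154002982683
to hub in tool axes [-0.0025 -0.0002 -0.0132]
```

>>> step_arm --steps '[[[0, 0, 0, 0, 0, -0.6], [0, 0, -0.03, 0, 0, 0], [0, 0, 0, 0, 0, -2.13], [0, 0, 0, 0, 0, -2.13], [0, 0, 0, 0, 0, -2.13], [0, 0, 0, 0, 0, -2.13], [0, 0, 0, 0, 0, -2.13], [0, 0, 0, 0, 0, -2.13], [0, 0, 0, 0, 0, -2.13], [0, 0, 0, 0, 0, -2.13], [0, 0, 0, 0, 0, -2.13], [0, 0, 0, 0, 0, -2.13], [0, 0, 0, 0, 0, -2.13], [0, 0, 0, 0, 0, -2.13], [0, 0, 0, 0, 0, -2.13], [0, 0, 0, 0, 0, -2.13], [0, 0, 0, 0, 0, -2.13], [0, 0, 0, 0, 0, -2.13], [0, 0, 0, 0, 0, -2.13], [0, 0, 0, 0, 0, -2.13]]]'

```text
time_s: 17.38
tool_pos: [0.6058, 0.0678, 0.1963]
ee_rot: [[-0.96, 0.281, -0.001], [0.281, 0.96, -0.001], [0.001, -0.001, -1.0]]
force: [0.2, -0.9, -0.7]
opening: 0.0567
grip_force: 0.0
```

```bash
python3 st.py
```

```text
17.375 p [0.6058 0.0678 0.1963] yaw 163.7 q [ 0.75  0.52 -1.22  1.56  0.5   1.41  0.78] F [ 0.24 -0.93 -0.73] T [ 0.051 -0.087  0.039] 0.05665098415094033
to hub in tool axes [0.0011 0.001  0.0163]
```

>>> step_arm --steps '[[[-0.0015, 0, 0.03, 0, 0, 0], [0, 0, 0, 0, 0, 2], [0, 0, 0.0001, 0, 0, 2], [0, 0, 0.0001, 0, 0, 2], [0, 0, 0.0001, 0, 0, 2], [0, 0, 0.0001, 0, 0, 2], [0, 0, 0.0001, 0, 0, 2], [0, 0, 0.0001, 0, 0, 2]]]'

```text
time_s: 18.38
tool_pos: [0.6072, 0.0667, 0.1653]
ee_rot: [[-0.052, 0.999, -0.002], [0.999, 0.052, -0.001], [-0.001, -0.002, -1.0]]
force: [0.1, -1.6, -1.8]
opening: 0.0564
grip_force: 1.2
```

```bash
cat > st2.py <<'E'
from h import *
import sys
D=[]
for k in range(int(sys.argv[1])):
    s=env.state();D.append(np.r_[s["force"],s["ft_torque"]])
    env.capture("side")
s=env.state();R=np.array(s["ee_rot"])
print(s["time_s"],"p",np.round(s["tool_pos"],4),"yaw",np.degrees(np.arctan2(R[1,0],R[0,0])).round(1),"q",np.round(s["joint_pos"],2))
D=np.array(D);print(D.mean(0).round(3),"Tz",D[:,5].round(3))
E
python3 st2.py 6
```

```text
18.675 p [0.6074 0.0674 0.1656] yaw 93.4 q [ 0.59  0.43 -0.95  1.6   0.36  1.3  -0.35]
[-0.088 -1.087 -0.788 -0.216 -0.096  0.04 ] Tz [0.053 0.069 0.006 0.06  0.004 0.046]
```

>>> step_arm --steps '[[[0, 0, 0.0001, 0, 0, 2], [0, 0, 0.0001, 0, 0, 2], [0, 0, 0.0001, 0, 0, 2], [0, 0, 0.0001, 0, 0, 2], [0, 0, 0.0001, 0, 0, 2], [0, 0, 0.0001, 0, 0, 2]]]'

```text
time_s: 19.42
tool_pos: [0.6075, 0.0673, 0.1649]
ee_rot: [[0.838, 0.545, -0.001], [0.545, -0.838, -0.001], [-0.001, 0.0, -1.0]]
force: [1.0, -1.4, -2.2]
opening: 0.0564
grip_force: 1.2
```

```bash
python3 st2.py 6
```

```text
19.725 p [0.6077 0.0684 0.1653] yaw 33.5 q [ 0.46  0.37 -0.76  1.61  0.26  1.27 -1.33]
[-0.146 -0.195 -0.611 -0.089  0.009 -0.005] Tz [ 0.039  0.002 -0.021 -0.011 -0.038 -0.005]
```

>>> step_arm --steps '[[[0, 0, 0.0001, 0, 0, 2], [0, 0, 0.0001, 0, 0, 2], [0, 0, 0.0001, 0, 0, 2], [0, 0, 0.0001, 0, 0, 2], [0, 0, 0.0001, 0, 0, 2], [0, 0, 0.0001, 0, 0, 2]]]'

```text
time_s: 20.48
tool_pos: [0.6088, 0.0678, 0.1648]
ee_rot: [[0.892, -0.453, 0.002], [-0.453, -0.892, -0.0], [0.002, -0.001, -1.0]]
force: [2.9, -1.1, -0.7]
opening: 0.0564
grip_force: 1.2
```

```bash
python3 st2.py 8
```

```text
20.875 p [0.6081 0.0679 0.1648] yaw -26.6 q [ 0.33  0.33 -0.59  1.61  0.19  1.26 -2.33]
[ 1.738 -0.715 -0.393 -0.065 -0.383  0.036] Tz [ 0.06  -0.029  0.032  0.041  0.073  0.001  0.069  0.04 ]
```

>>> step_arm --steps '[[[0, 0, 0, 0, 0, -0.6], [0, 0, -0.03, 0, 0, 0], [0, 0, 0, 0, 0, -2.13], [0, 0, 0, 0, 0, -2.13], [0, 0, 0, 0, 0, -2.13], [0, 0, 0, 0, 0, -2.13], [0, 0, 0, 0, 0, -2.13], [0, 0, 0, 0, 0, -2.13], [0, 0, 0, 0, 0, -2.13], [0, 0, 0, 0, 0, -2.13], [0, 0, 0, 0, 0, -2.13], [0, 0, 0, 0, 0, -2.13], [0, 0, 0, 0, 0, -2.13], [0, 0, 0, 0, 0, -2.13], [0, 0, 0, 0, 0, -2.13], [0, 0, 0, 0, 0, -2.13], [0, 0, 0, 0, 0, -2.13], [0, 0, 0, 0, 0, -2.13], [0, 0, 0, 0, 0, -2.13], [0, 0, 0, 0, 0, -2.13]]]'

```text
time_s: 23.38
tool_pos: [0.607, 0.0681, 0.1946]
ee_rot: [[-0.98, 0.201, -0.001], [0.201, 0.98, -0.0], [0.001, -0.0, -1.0]]
force: [0.2, 0.8, -0.2]
opening: 0.0567
grip_force: 0.0
```

>>> step_arm --steps '[[[0, 0, 0.029, 0, 0, 0], [0, 0, 0, 0, 0, 2], [0, 0, 0.0001, 0, 0, 2], [0, 0, 0.0001, 0, 0, 2], [0, 0, 0.0001, 0, 0, 2], [0, 0, 0.0001, 0, 0, 2], [0, 0, 0.0001, 0, 0, 2], [0, 0, 0.0001, 0, 0, 2]]]'

```text
time_s: 24.38
tool_pos: [0.6072, 0.0668, 0.1645]
ee_rot: [[-0.134, 0.991, -0.002], [0.991, 0.134, -0.001], [-0.001, -0.002, -1.0]]
force: [1.4, -2.0, -1.4]
opening: 0.0566
grip_force: 1.1
```

```bash
python3 st2.py 4
```

```text
24.575 p [0.6072 0.0676 0.1648] yaw 98.2 q [ 0.57  0.42 -0.92  1.6   0.34  1.29 -0.26]
[ 0.43  -1.787 -0.865 -0.363 -0.182  0.066] Tz [0.08  0.07  0.054 0.058]
```

>>> step_arm --steps '[[[0, 0, 0.0001, 0, 0, 2], [0, 0, 0.0001, 0, 0, 2], [0, 0, 0.0001, 0, 0, 2], [0, 0, 0.0001, 0, 0, 2]]]'

```text
time_s: 25.08
tool_pos: [0.6073, 0.0673, 0.1643]
ee_rot: [[0.532, 0.846, -0.001], [0.846, -0.532, -0.001], [-0.001, -0.001, -1.0]]
force: [-0.9, -1.7, -0.9]
opening: 0.0568
grip_force: 1.1
```

```bash
python3 st2.py 5
```

```text
25.325 p [0.6074 0.0682 0.1645] yaw 58.2 q [ 0.48  0.38 -0.79  1.61  0.28  1.28 -0.91]
[-0.946 -1.003 -0.703 -0.31   0.019  0.043] Tz [0.082 0.001 0.056 0.07  0.009]
```

>>> step_arm --steps '[[[0, 0, 0.0001, 0, 0, 2], [0, 0, 0.0001, 0, 0, 2], [0, 0, 0.0001, 0, 0, 2], [0, 0, 0.0001, 0, 0, 2]]]'

```text
time_s: 25.82
tool_pos: [0.6078, 0.0681, 0.1641]
ee_rot: [[0.952, 0.307, 0.0], [0.307, -0.952, 0.0], [0.0, -0.0, -1.0]]
force: [0.7, -0.9, -0.5]
opening: 0.0568
grip_force: 1.2
```

```bash
python3 st2.py 5
```

```text
26.075 p [0.6078 0.0686 0.1643] yaw 18.2 q [ 0.4   0.35 -0.68  1.61  0.22  1.27 -1.57]
[ 0.268 -0.572 -0.077 -0.078 -0.054  0.017] Tz [0.001 0.014 0.021 0.026 0.022]
```

>>> step_arm --steps '[[[0, 0, 0.0001, 0, 0, 2], [0, 0, 0.0001, 0, 0, 2], [0, 0, 0.0001, 0, 0, 2], [0, 0, 0.0001, 0, 0, 2]]]'

```text
time_s: 26.58
tool_pos: [0.6088, 0.0679, 0.1641]
ee_rot: [[0.926, -0.377, 0.002], [-0.377, -0.926, 0.0], [0.002, -0.001, -1.0]]
force: [2.6, -1.6, -0.6]
opening: 0.0566
grip_force: 1.4
```

```bash
python3 st2.py 5
```

```text
26.825 p [0.6082 0.0681 0.164 ] yaw -21.8 q [ 0.31  0.33 -0.57  1.61  0.18  1.26 -2.24]
[ 2.135 -0.399 -0.285 -0.047 -0.438  0.077] Tz [0.072 0.082 0.074 0.081 0.077]
```

>>> step_arm --steps '[[[0, 0, 0, 0, 0, -0.6], [0, 0, -0.03, 0, 0, 0], [0, 0, 0, 0, 0, -2.13], [0, 0, 0, 0, 0, -2.13], [0, 0, 0, 0, 0, -2.13], [0, 0, 0, 0, 0, -2.13], [0, 0, 0, 0, 0, -2.13], [0, 0, 0, 0, 0, -2.13], [0, 0, 0, 0, 0, -2.13], [0, 0, 0, 0, 0, -2.13], [0, 0, 0, 0, 0, -2.13], [0, 0, 0, 0, 0, -2.13], [0, 0, 0, 0, 0, -2.13], [0, 0, 0, 0, 0, -2.13], [0, 0, 0, 0, 0, -2.13], [0, 0, 0, 0, 0, -2.13], [0, 0, 0, 0, 0, -2.13], [0, 0, 0, 0, 0, -2.13], [0, 0, 0, 0, 0, -2.13], [0, 0, 0, 0, 0, -2.13]]]'

```text
time_s: 29.32
tool_pos: [0.6071, 0.0681, 0.1938]
ee_rot: [[-0.993, 0.118, -0.001], [0.118, 0.993, 0.0], [0.001, -0.0, -1.0]]
force: [-0.3, -0.7, 0.7]
opening: 0.0566
grip_force: 0.0
```

>>> step_arm --steps '[[[0, 0, 0.0295, 0, 0, 0], [0, 0, 0, 0, 0, 2], [0, 0, 0.0001, 0, 0, 2], [0, 0, 0.0001, 0, 0, 2], [0, 0, 0.0001, 0, 0, 2], [0, 0, 0.0001, 0, 0, 2], [0, 0, 0.0001, 0, 0, 2], [0, 0, 0.0001, 0, 0, 2]]]'

```text
time_s: 30.32
tool_pos: [0.6075, 0.0667, 0.1632]
ee_rot: [[-0.217, 0.976, -0.001], [0.976, 0.217, -0.002], [-0.001, -0.001, -1.0]]
force: [1.3, -1.6, -2.7]
opening: 0.0567
grip_force: 3.0
```

```bash
python3 st2.py 4
```

```text
30.525 p [0.6073 0.0675 0.1636] yaw 102.9 q [ 0.55  0.41 -0.89  1.61  0.33  1.29 -0.17]
[ 0.469 -1.738 -1.43  -0.349 -0.248  0.072] Tz [ 0.184 -0.008  0.04   0.073]
```

>>> step_arm --steps '[[[0, 0, 0.0001, 0, 0, 2], [0, 0, 0.0001, 0, 0, 2], [0, 0, 0.0001, 0, 0, 2], [0, 0, 0.0001, 0, 0, 2]]]'

```text
time_s: 31.02
tool_pos: [0.6074, 0.0669, 0.1632]
ee_rot: [[0.46, 0.888, -0.001], [0.888, -0.46, -0.002], [-0.002, -0.0, -1.0]]
force: [0.3, -2.7, -0.5]
opening: 0.0566
grip_force: 8.7
```

```bash
python3 st2.py 5
```

```text
31.275 p [0.6074 0.0673 0.1632] yaw 62.9 q [ 0.46  0.37 -0.76  1.61  0.26  1.27 -0.82]
[-0.133 -3.284 -0.235 -0.708 -0.004  0.221] Tz [0.535 0.164 0.152 0.096 0.157]
```

>>> step_arm --steps '[[[0, 0, 0, 0, 0, 0.2], [0, 0, 0, 0, 0, 0.2]]]'

```text
time_s: 31.52
tool_pos: [0.6075, 0.0673, 0.1632]
ee_rot: [[0.49, 0.872, -0.001], [0.872, -0.49, -0.001], [-0.001, -0.0, -1.0]]
force: [-0.7, -4.7, -0.4]
opening: 0.0566
grip_force: 2.9
```

```bash
python3 st2.py 5; python3 -c "
from bench import env; s=env.state(); print(s['grip_force'])"
```

```text
31.775 p [0.6078 0.0691 0.1634] yaw 60.7 q [ 0.46  0.37 -0.76  1.61  0.26  1.27 -0.86]
[-0.952 -3.078 -0.274 -0.612  0.143  0.068] Tz [0.167 0.075 0.038 0.026 0.032]
0.47472942620515823
```

>>> step_arm --steps '[[[0, 0, 0, 0, 0, 0.4], [0, 0, 0, 0, 0, 0.4], [0, 0, 0, 0, 0, 0.4]]]'

```text
time_s: 32.15
tool_pos: [0.6077, 0.0686, 0.1634]
ee_rot: [[0.58, 0.815, 0.0], [0.815, -0.58, 0.001], [0.001, -0.0, -1.0]]
force: [-0.4, 0.9, 0.3]
opening: 0.0565
grip_force: 0.4
```

```bash
python3 st.py
```

```text
32.15 p [0.6077 0.0686 0.1634] yaw 54.6 q [ 0.44  0.36 -0.74  1.61  0.25  1.27 -0.96] F [-0.36  0.88  0.25] T [-0.075  0.159 -0.012] 0.05647780981891094
to hub in tool axes [-0.0012 -0.0024 -0.0166]
```

>>> step_arm --steps '[[[0, 0, 0, 0, 0, 0.4]]]'

```text
time_s: 32.28
tool_pos: [0.6072, 0.0681, 0.1633]
ee_rot: [[0.608, 0.794, -0.001], [0.794, -0.608, -0.0], [-0.001, -0.001, -1.0]]
force: [-2.6, -0.4, 0.0]
opening: 0.0565
grip_force: 1.8
```

```bash
python3 st.py
```

```text
32.275 p [0.6072 0.0681 0.1633] yaw 52.6 q [ 0.44  0.36 -0.73  1.61  0.25  1.27 -0.99] F [-2.65 -0.44  0.01] T [-0.231  0.606  0.09 ] 0.056544978649925824
to hub in tool axes [-0.0007 -0.0023 -0.0167]
```

>>> step_arm --steps '[[[0, 0, 0, 0, 0, 0.4]]]'

```text
time_s: 32.4
tool_pos: [0.6071, 0.0681, 0.1632]
ee_rot: [[0.635, 0.773, -0.001], [0.773, -0.635, -0.0], [-0.001, -0.001, -1.0]]
force: [-2.8, -1.1, 1.3]
opening: 0.0563
grip_force: 4.8
```

```bash
python3 st.py
```

```text
32.4 p [0.6071 0.0681 0.1632] yaw 50.6 q [ 0.43  0.36 -0.73  1.61  0.25  1.27 -1.02] F [-2.81 -1.11  1.31] T [-0.168  0.606  0.266] 0.0562752236987757
to hub in tool axes [-0.0007 -0.0023 -0.0168]
```

>>> step_arm --steps '[[[0, 0, 0, 0, 0, 0.2]]]'

```text
time_s: 32.52
tool_pos: [0.6072, 0.0681, 0.1632]
ee_rot: [[0.648, 0.762, -0.001], [0.762, -0.648, -0.0], [-0.001, -0.001, -1.0]]
force: [-2.2, -1.3, 1.0]
opening: 0.0564
grip_force: 4.3
```

```bash
python3 st.py
```

```text
32.525 p [0.6072 0.0681 0.1632] yaw 49.6 q [ 0.43  0.36 -0.73  1.61  0.25  1.27 -1.04] F [-2.17 -1.28  0.97] T [-0.123  0.761  0.283] 0.05644627298895696
to hub in tool axes [-0.0008 -0.0023 -0.0168]
```

>>> step_arm --steps '[[[0, 0, 0, 0, 0, 0.2]]]'

```text
time_s: 32.65
tool_pos: [0.6073, 0.0681, 0.1632]
ee_rot: [[0.661, 0.751, -0.001], [0.751, -0.661, -0.0], [-0.001, -0.001, -1.0]]
force: [-4.1, -0.7, 1.1]
opening: 0.0563
grip_force: 4.4
```

```bash
python3 st.py
```

```text
32.65 p [0.6073 0.0681 0.1632] yaw 48.6 q [ 0.43  0.36 -0.72  1.61  0.25  1.27 -1.06] F [-4.11 -0.68  1.1 ] T [-0.119  0.771  0.316] 0.05633262019845751
to hub in tool axes [-0.0009 -0.0023 -0.0168]
```

>>> step_arm --steps '[[[0, 0, 0, 0, 0, 0.2]]]'

```text
time_s: 32.78
tool_pos: [0.6073, 0.0681, 0.1632]
ee_rot: [[0.674, 0.739, -0.001], [0.739, -0.674, 0.0], [-0.001, -0.001, -1.0]]
force: [-3.9, -0.3, 0.9]
opening: 0.0567
grip_force: 4.5
```

```bash
python3 st.py
```

```text
32.775 p [0.6073 0.0681 0.1632] yaw 47.6 q [ 0.43  0.36 -0.72  1.61  0.24  1.27 -1.07] F [-3.89 -0.34  0.95] T [-0.107  0.894  0.335] 0.05669198691462971
to hub in tool axes [-0.0009 -0.0023 -0.0168]
```

>>> step_arm --steps '[[[0, 0, 0, 0, 0, -1], [0, 0, 0, 0, 0, -1], [0, 0, 0, 0, 0, 0], [0, 0, 0, 0, 0, 0]]]'

```text
time_s: 33.28
tool_pos: [0.6084, 0.0679, 0.1635]
ee_rot: [[0.537, 0.844, 0.001], [0.844, -0.537, 0.0], [0.001, 0.001, -1.0]]
force: [-0.1, -0.4, 0.2]
opening: 0.0564
grip_force: 0.0
```

```bash
python3 st2.py 10; python3 -c "
from bench import env; s=env.state(); print(s['grip_force'])"
```

```text
33.775 p [0.6078 0.0679 0.1633] yaw 57.7 q [ 0.45  0.36 -0.75  1.61  0.26  1.27 -0.91]
[ 0.038 -0.258 -0.037 -0.02  -0.056  0.001] Tz [ 0.027  0.024  0.001 -0.003 -0.013 -0.061  0.051 -0.025  0.018 -0.013]
0.0
```

>>> step_arm --steps '[[[0, 0, -0.032, 0, 0, 0], [0, 0, 0, 0, 0, 2], [0, 0, 0, 0, 0, 2], [0, 0, 0, 0, 0, 2], [0, 0, 0, 0, 0, 2], [0, 0, 0, 0, 0, 2], [0, 0, 0, 0, 0, 2], [0, 0, 0, 0, 0, 2], [0, 0, 0, 0, 0, 2], [0, 0, 0.032, 0, 0, 0], [0, 0, 0, 0, 0, -0.8], [0, 0, 0, 0, 0, -0.8], [0, 0, 0, 0, 0, -0.6], [0, 0, 0, 0, 0, -0.4]]]'

```text
time_s: 35.52
tool_pos: [0.6077, 0.068, 0.1633]
ee_rot: [[0.987, -0.161, -0.0], [-0.161, -0.987, -0.0], [-0.0, 0.0, -1.0]]
force: [0.6, 0.2, -1.3]
opening: 0.0565
grip_force: 0.0
```

```bash
python3 st.py
```

```text
35.525 p [0.6077 0.068  0.1633] yaw -9.3 q [ 0.32  0.33 -0.58  1.61  0.19  1.26 -2.02] F [ 0.62  0.24 -1.27] T [-0.036 -0.003 -0.04 ] 0.05651263911579189
to hub in tool axes [-0.0029 -0.0006 -0.0167]
```

>>> step_arm --steps '[[[0, 0, 0, 0, 0, -0.4], [0, 0, 0, 0, 0, -0.4], [0, 0, 0, 0, 0, -0.4], [0, 0, 0, 0, 0, -0.4]]]'

```text
time_s: 36.02
tool_pos: [0.6072, 0.0678, 0.1632]
ee_rot: [[1.0, -0.021, -0.001], [-0.021, -1.0, -0.0], [-0.001, 0.0, -1.0]]
force: [-1.1, 0.5, 0.1]
opening: 0.0565
grip_force: 0.7
```

```bash
python3 st.py
```

```text
36.025 p [0.6072 0.0678 0.1632] yaw -1.2 q [ 0.34  0.33 -0.6   1.61  0.19  1.26 -1.89] F [-1.11  0.52  0.09] T [-0.053  0.32  -0.043] 0.05653250129675617
to hub in tool axes [-0.0023 -0.0011 -0.0168]
```

>>> step_arm --steps '[[[0, 0, 0, 0, 0, -0.4], [0, 0, 0, 0, 0, -0.4], [0, 0, 0, 0, 0, -0.4], [0, 0, 0, 0, 0, -0.4]]]'

```text
time_s: 36.52
tool_pos: [0.6078, 0.068, 0.1633]
ee_rot: [[0.993, 0.119, 0.0], [0.119, -0.993, -0.0], [0.0, 0.0, -1.0]]
force: [-2.1, -1.0, 0.6]
opening: 0.0567
grip_force: 1.0
```

```bash
python3 st.py
```

```text
36.525 p [0.6078 0.068  0.1633] yaw 6.8 q [ 0.35  0.34 -0.62  1.61  0.2   1.26 -1.76] F [-2.09 -0.97  0.58] T [-0.05   0.48  -0.004] 0.05673826768910992
to hub in tool axes [-0.0027 -0.0013 -0.0167]
```

>>> step_arm --steps '[[[0, 0, 0, 0, 0, -0.4], [0, 0, 0, 0, 0, -0.4], [0, 0, 0, 0, 0, -0.4], [0, 0, 0, 0, 0, -0.4], [0, 0, 0, 0, 0, -0.4], [0, 0, 0, 0, 0, -0.4], [0, 0, 0, 0, 0, 0.6], [0, 0, -0.032, 0, 0, 0], [0, 0, 0, 0, 0, -2], [0, 0, 0, 0, 0, -2], [0, 0, 0, 0, 0, -2], [0, 0, 0, 0, 0, -2], [0, 0, 0, 0, 0, -2], [0, 0, 0, 0, 0, -2], [0, 0, 0, 0, 0, -2], [0, 0, 0.032, 0, 0, 0], [0, 0, 0, 0, 0, 0.6], [0, 0, 0, 0, 0, 0.4], [0, 0, 0, 0, 0, 0.4]]]'

```text
time_s: 38.9
tool_pos: [0.6087, 0.0682, 0.164]
ee_rot: [[0.197, 0.98, 0.002], [0.98, -0.197, 0.0], [0.001, 0.002, -1.0]]
force: [-0.1, -0.6, -0.2]
opening: 0.0566
grip_force: 0.0
```

```bash
python3 st.py
```

```text
38.9 p [0.6087 0.0682 0.164 ] yaw 78.6 q [ 0.49  0.38 -0.81  1.61  0.29  1.28 -0.56] F [-0.09 -0.63 -0.23] T [-0.011 -0.096  0.025] 0.056615463203186
to hub in tool axes [ 0.     -0.0037 -0.016 ]
```

>>> step_arm --steps '[[[0, 0, 0, 0, 0, 0.3], [0, 0, 0, 0, 0, 0.3]]]'

```text
time_s: 39.15
tool_pos: [0.608, 0.0679, 0.1636]
ee_rot: [[0.249, 0.969, 0.001], [0.969, -0.249, -0.0], [-0.0, 0.001, -1.0]]
force: [0.3, -0.3, -0.3]
opening: 0.0567
grip_force: 0.2
```

```bash
python3 st.py
```

```text
39.15 p [0.608  0.0679 0.1636] yaw 75.6 q [ 0.49  0.38 -0.8   1.61  0.28  1.28 -0.61] F [ 0.27 -0.3  -0.34] T [-0.12  -0.042 -0.011] 0.05666827273462635
to hub in tool axes [ 0.0003 -0.0032 -0.0164]
```

>>> step_arm --steps '[[[0, 0, 0, 0, 0, 0.3], [0, 0, 0, 0, 0, 0.3]]]'

```text
time_s: 39.4
tool_pos: [0.6075, 0.0672, 0.1633]
ee_rot: [[0.3, 0.954, -0.001], [0.954, -0.3, -0.001], [-0.001, -0.0, -1.0]]
force: [-1.1, -1.9, 1.5]
opening: 0.0564
grip_force: 1.3
```

```bash
python3 st.py
```

```text
39.4 p [0.6075 0.0672 0.1633] yaw 72.6 q [ 0.48  0.38 -0.79  1.61  0.28  1.28 -0.66] F [-1.07 -1.86  1.51] T [-0.515  0.258  0.092] 0.056410250850189685
to hub in tool axes [ 0.0009 -0.003  -0.0167]
```

>>> step_arm --steps '[[[0, 0, 0, 0, 0, 0.3], [0, 0, 0, 0, 0, 0.3]]]'

```text
time_s: 39.65
tool_pos: [0.6075, 0.0671, 0.1633]
ee_rot: [[0.349, 0.937, -0.001], [0.937, -0.349, -0.001], [-0.001, -0.0, -1.0]]
force: [-2.3, -4.0, 2.3]
opening: 0.0568
grip_force: 3.9
```

```bash
python3 st.py
```

```text
39.65 p [0.6075 0.0671 0.1633] yaw 69.6 q [ 0.47  0.37 -0.78  1.61  0.27  1.27 -0.71] F [-2.33 -3.97  2.3 ] T [-0.735  0.536  0.184] 0.0567878668622197
to hub in tool axes [ 0.0009 -0.003  -0.0167]
```

>>> step_arm --steps '[[[0, 0, 0, 0, 0, 0.2]]]'

```text
time_s: 39.78
tool_pos: [0.6075, 0.0672, 0.1633]
ee_rot: [[0.365, 0.931, -0.001], [0.931, -0.365, -0.001], [-0.001, -0.0, -1.0]]
force: [-3.1, -3.7, 2.3]
opening: 0.0561
grip_force: 3.6
```

```bash
python3 st.py
```

```text
39.775 p [0.6075 0.0672 0.1633] yaw 68.6 q [ 0.47  0.37 -0.78  1.61  0.27  1.27 -0.73] F [-3.09 -3.72  2.25] T [-0.842  0.636  0.245] 0.056061067371720764
to hub in tool axes [ 0.0008 -0.003  -0.0167]
```

>>> step_arm --steps '[[[0, 0, 0, 0, 0, 0.2]]]'

```text
time_s: 39.9
tool_pos: [0.6076, 0.0672, 0.1633]
ee_rot: [[0.381, 0.924, -0.001], [0.924, -0.381, -0.001], [-0.001, -0.0, -1.0]]
force: [-3.6, -5.0, 2.3]
opening: 0.0569
grip_force: 3.6
```

```bash
python3 st.py
```

```text
39.9 p [0.6076 0.0672 0.1633] yaw 67.6 q [ 0.47  0.37 -0.78  1.61  0.27  1.27 -0.74] F [-3.57 -4.98  2.29] T [-0.946  0.621  0.196] 0.05685570398214841
to hub in tool axes [ 0.0007 -0.0031 -0.0167]
```

>>> step_arm --steps '[[[0, 0, 0, 0, 0, 0.2]]]'

```text
time_s: 40.02
tool_pos: [0.6076, 0.0672, 0.1633]
ee_rot: [[0.397, 0.918, -0.001], [0.918, -0.397, -0.001], [-0.001, -0.0, -1.0]]
force: [-3.7, -4.4, 3.0]
opening: 0.0564
grip_force: 3.7
```

```bash
python3 st.py
```

```text
40.025 p [0.6076 0.0672 0.1633] yaw 66.6 q [ 0.47  0.37 -0.77  1.61  0.27  1.27 -0.76] F [-3.65 -4.43  3.01] T [-0.937  0.609  0.287] 0.056383722781431
to hub in tool axes [ 0.0006 -0.0031 -0.0167]
```

>>> step_arm --steps '[[[0, 0, 0, 0, 0, 0.2]]]'

```text
time_s: 40.15
tool_pos: [0.608, 0.0679, 0.1633]
ee_rot: [[0.413, 0.911, 0.0], [0.911, -0.413, 0.0], [0.0, 0.0, -1.0]]
force: [-1.2, -2.1, 0.5]
opening: 0.0564
grip_force: 1.2
```

```bash
python3 st.py
```

```text
40.15 p [0.608  0.0679 0.1633] yaw 65.6 q [ 0.47  0.37 -0.77  1.61  0.27  1.27 -0.78] F [-1.16 -2.06  0.47] T [-0.568  0.159  0.065] 0.056397806984059655
to hub in tool axes [-0.0002 -0.0032 -0.0167]
```

>>> step_arm --steps '[[[0, 0, 0, 0, 0, 0.2], [0, 0, 0, 0, 0, 0.2], [0, 0, 0, 0, 0, 0.2]]]'

```text
time_s: 40.52
tool_pos: [0.6076, 0.0681, 0.1632]
ee_rot: [[0.46, 0.888, -0.0], [0.888, -0.46, 0.0], [-0.0, -0.0, -1.0]]
force: [-2.4, -2.1, 0.3]
opening: 0.0566
grip_force: 1.2
```

```bash
python3 st.py
```

```text
40.525 p [0.6076 0.0681 0.1632] yaw 62.6 q [ 0.46  0.37 -0.76  1.61  0.26  1.27 -0.83] F [-2.41 -2.11  0.34] T [-0.523  0.25   0.08 ] 0.05662745209530619
to hub in tool axes [-0.0004 -0.0027 -0.0168]
```

>>> step_arm --steps '[[[0, 0, 0, 0, 0, 0.2]]]'

```text
time_s: 40.65
tool_pos: [0.6074, 0.0678, 0.1631]
ee_rot: [[0.475, 0.88, -0.001], [0.88, -0.475, -0.0], [-0.001, -0.001, -1.0]]
force: [-2.3, -2.7, 1.9]
opening: 0.0568
grip_force: 1.7
```

```bash
python3 st.py
```

```text
40.65 p [0.6074 0.0678 0.1631] yaw 61.6 q [ 0.46  0.37 -0.76  1.61  0.26  1.27 -0.84] F [-2.34 -2.7   1.89] T [-0.591  0.445  0.148] 0.05679783751401748
to hub in tool axes [-0.0001 -0.0027 -0.0169]
```

>>> step_arm --steps '[[[0, 0, 0, 0, 0, 0.2]]]'

```text
time_s: 40.78
tool_pos: [0.6072, 0.0676, 0.1631]
ee_rot: [[0.491, 0.871, -0.001], [0.871, -0.491, -0.001], [-0.001, -0.001, -1.0]]
force: [-3.5, -2.1, 1.5]
opening: 0.0569
grip_force: 3.7
```

```bash
python3 st.py
```

```text
40.775 p [0.6072 0.0676 0.1631] yaw 60.6 q [ 0.46  0.37 -0.76  1.61  0.26  1.27 -0.86] F [-3.49 -2.13  1.49] T [-0.595  0.583  0.23 ] 0.05690780280777362
to hub in tool axes [ 0.0001 -0.0026 -0.0169]
```

>>> step_arm --steps '[[[0, 0, 0, 0, 0, 0.2]]]'

```text
time_s: 40.9
tool_pos: [0.6073, 0.0677, 0.1632]
ee_rot: [[0.506, 0.863, -0.001], [0.863, -0.506, -0.001], [-0.001, -0.001, -1.0]]
force: [-3.5, -2.2, 0.8]
opening: 0.0567
grip_force: 3.9
```

```bash
python3 st.py
```

```text
40.9 p [0.6073 0.0677 0.1632] yaw 59.6 q [ 0.45  0.37 -0.75  1.61  0.26  1.27 -0.87] F [-3.51 -2.23  0.84] T [-0.596  0.663  0.274] 0.05673080037580592
to hub in tool axes [-0.     -0.0026 -0.0168]
```

Torque while turning slowly is about 0.23 N m, as wanted. Letting go and lifting clear.

>>> step_arm --steps '[[[0, 0, 0, 0, 0, -1], [0, 0, 0, 0, 0, -1], [0, 0, -0.03, 0, 0, 0], [0, 0, -0.05, 0, 0, 0], [0, 0, -0.03, 0, 0, 0], [-0.05, 0.03, 0, 0, 0, 0], [-0.05, 0.03, 0, 0, 0, 0], [-0.05, 0.03, 0, 0, 0, 0], [-0.05, 0.03, 0, 0, 0, 0], [0, 0, 0, 0, 0, 0], [0, 0, 0, 0, 0, 0]]]'

```text
time_s: 42.28
tool_pos: [0.6516, -0.1599, 0.2733]
ee_rot: [[0.347, 0.938, 0.002], [0.938, -0.347, 0.002], [0.003, 0.001, -1.0]]
force: [0.1, 0.8, -0.1]
opening: 0.0566
grip_force: 0.0
```

```bash
python3 st.py
python3 - <<'E'
from h import *
im,d=env.capture("top")
cv2.imwrite("pics/t4.png",cv2.resize(im[180:270,220:340],None,fx=6.6,fy=6.6,interpolation=cv2.INTER_CUBIC)[:,:,::-1])
E
```

```text
42.275 p [ 0.6516 -0.1599  0.2733] yaw 69.7 q [ 0.7   0.43 -0.7   1.29  0.27  1.51 -0.33] F [ 0.1   0.79 -0.11] T [-0.033 -0.091  0.029] 0.05658906706886353
to hub in tool axes [ 0.1983 -0.1232  0.0938]
```

View pics/t4.png

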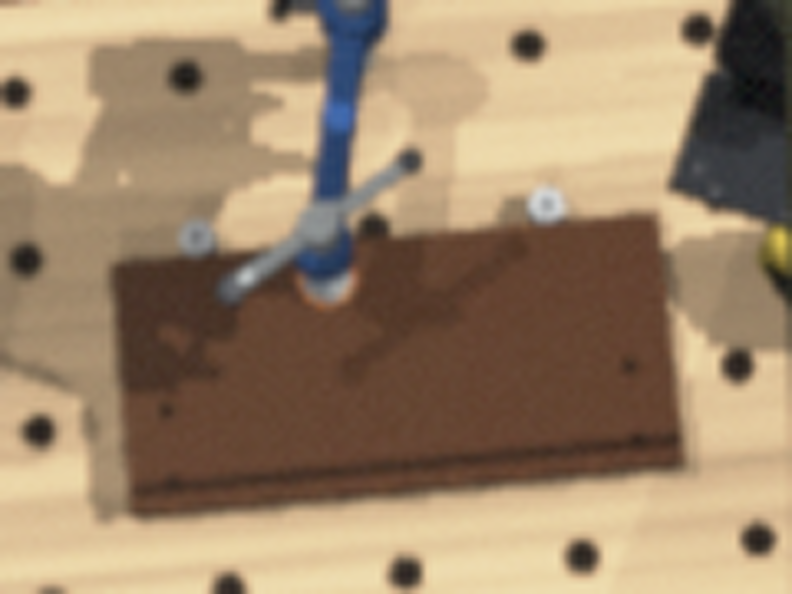

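The rail still sits against both dogs, at (198,238) and (547,205). The gripper is clear of the clamp, so I'm handing in.

```bash
python3 -c "
from bench import env; print(env.hand_in())"
```

```text
the job is handed in; nothing more can be done
None
```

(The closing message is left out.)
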